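# Clamp a heat sink to its circuit board

## Task

A heat sink has been set on its circuit board in the grey nest of the bench clamp, to be pressed while it bonds. Push gently (some 15 N, never 30) on the clamp's jaw arm to slide the free jaw down its bar until its foot meets the heat sink and the arm tilts up and binds; only then turn the wooden handle clockwise until the foot presses firmly (about 30 N), never so hard that the board could crack (60 N). Let go, leave the clamp tight, and do not knock over or shift the other things beside it.

Things in the scene. Friction and masses are not known exactly. Their poses are not given: they have to be found in the camera images.
- clamp: Upright steel F-clamp bolted to the bench. Origin: on the table at the foot of the upright flat bar (22 x 8 mm, 215 mm tall); z up, x points from the bar to the screw, along the jaw arm. The screw's axis is 130 mm from the bar's axis.
- nest (a point): centre of the grey nest frame (113 x 102 mm, 30 mm high) at table height, right under the screw. In it lies a green circuit board (90 x 80 mm) with a finned aluminium heat sink on it, with a flat 30 x 30 mm crown in the centre. The crown's top is 47 to 63 mm above the table: it differs from job to job with the support under the board and is not measured, so it must be felt.
- jaw (a joint): slide of the free jaw down the bar, m: 0 at the top, grows downward to 0.095; starts between 0 and 0.025. Sliding friction is 5 N and the jaw weighs 3.9 N, so a push of 1 to 2 N moves it down, until the foot meets the work.
- beam (a joint): upward tilt of the jaw arm, rad: 0 level. With the foot on the work, about 10 N down on press tilts it to 0.025, where the sleeve bites the bar: bound. 13 to 18 N is a good push (tilt near 0.03, and it stays); more only jams it and loads the work. Then the tilt shows how hard the foot presses (nothing touching the clamp): 0.044 at 20 N, 0.053 at 30 N, 0.064 at 43 N.
- press (a point): point on top of the steel jaw arm (20 mm wide, 22 mm high), 70 mm from the bar's axis, 60 mm from the screw's axis: the place to push down on, for example with shut fingers. The bar stands up to 120 mm and the handle 50 mm above the arm's top. Its x runs along the arm, away from the bar.
- foot_face (a point): centre of the underside of the screw's round foot (26 mm across), which meets the crown of the heat sink. 30 to 72 mm above the crown at the start.
- grip (a point): centre of the wooden wing handle on top of the screw: a bar 60 mm long (its x), 13 mm wide (its y) and 22 mm tall, 39 mm above the jaw arm's top and in line with the foot. Grasp it from above across its y.
- handle (a joint): turn of the handle, rad: grows clockwise seen from above (tightening), 0 to 7, starts between 0 and 0.5. Lead 12 mm per turn: it sinks 1.9 mm per rad in the arm, whose tip rises by 1 mm per rad meanwhile. A bound jaw presses with about 10 N; each rad adds about 9 N. Turning takes 0.18 N m of friction plus 0.0019 N m per newton on the foot; it does not run back.
- tub_mid (a point): small white open tub beside the clamp, 64 mm across, 45 mm tall; point at its centre, half-way up
- spool_mid (a point): spool of wire beside the clamp, 52 mm across, 36 mm tall; point at its centre, half-way up
- flux_mid (a point): small bottle 36 mm across, 75 mm tall; point half-way up

How it is judged (in metres and radians):
On the way, in this order (a step that is already met when the one before it is completed fails the run):
1. the jaw is pushed against the heat sink until its arm tilts and binds (tilt over 0.02 rad), before the handle is turned (still below 0.7 rad) (value of joint beam above 0.02 rad and value of joint handle below 0.7 rad), for 0.2 s.
2. the handle is screwed tight (turned past 1.3 rad, the foot pressing with more than 22 N) (contact force between foot and anything else above 22 N and value of joint handle above 1.3 rad), for 0.2 s.
At the end, for the whole second after the job is handed in: The foot presses on the heat sink with more than 22 N (and never more than 60 N), the jaw arm is tilted by more than 0.02 rad and bound at rest on the bar, the handle stands past 1.3 rad (all of step 2 and value of joint beam above 0.02 rad and not (velocity of joint jaw above 0.002 m/s) and not (velocity of joint jaw below -0.002 m/s)); the robot touches nothing.
It fails at once if the foot presses with more than 60 N: the board cracks (contact force between foot and anything else above 60 N).
It fails at once if the tub, the spool or the bottle is shifted by more than 30 mm (distance of any of tub_mid, spool_mid, flux_mid from where it was at the start of the episode above 0.03 m).
It fails at once if the fingers push on the jaw arm with more than 30 N (contact force between the fingers and beam_c8 above 30 N).
It also fails if it takes over 72 s, if anything falls off the work surface, if the arm or the gripper's body presses on something with over 40 N, if the wrist force passes 120 N, or if a joint passes its speed limit or range.

## Robot

A 6-joint arm with a two-finger parallel gripper is mounted at the origin on the work surface. World frame = base frame: x ahead of the robot, y to its left, z up, the work surface at z = 0. Lengths are in m, angles in degrees, forces in N, time in s.
With the tool pointing down it reaches from about 0.35 to 0.875 m from the base axis. Payload 4.2 kg.
Tool frame: the origin (TCP) lies at the very end of the fingers, on their centre line; the grasp point (between the pads) lies 19 mm behind it; y points along the fingers, z is the direction in which the jaws open and shut, and the axes are right-handed (so a half turn about y gives the same grasp; the last joint's range is limited). The gripper opens to 85 mm and grips with 20 to 120 N. Pads are 22 mm wide; open, the fingers measure 114 mm over their backs; the gripper's body (76 mm by 85 mm) begins 54 mm behind the grasp point. The pads swing forward as they close: fully open they stand 13 mm farther back than shut.
Start: joints at [92.051, 22.042, 0.453, 0, -68.411, -14.817], TCP at [0.138, 0.61, 0.231] pointing down, gripper open.
Joint ranges: [-179.83, 179.83], [-69.29, 118.12], [-61.27, 80.66], [-181.25, 117.63], [-171.15, -9.14], [-177.46, 177.46]. Speed limits (degrees/s): [159.86, 159.86, 180, 180, 180, 180].

## Interface

Orientations are given as a 3x3 rotation matrix whose columns are the frame's x, y, z axes.
In Python, from bench import env gives the robot as it stands. The module is installed in compiled form; this text tells all that it offers.
- The arm moves only by the shell command python3 -m crank 'ROWS' [FORCE]. ROWS is JSON, one flat list of numbers, 5 for each row, row after row: the shift along the tool's x, y, z scaled (see below), then the turn about the tool's y scaled (see below), then the gripper's target within -1 to 1 (fully open at 1, half-way at 0, shut at -1). In form: [dx, dy, dz, yaw, jaw, dx, dy, dz, yaw, jaw, ...]. A call has 1 to 8 rows; each row is the pose to reach, as a shift and turn from the pose commanded when the call began, along the tool's axes at that moment, turning the shorter way round; what a row does not reach only later rows make up. The controller multiplies each number of a shift by 200 mm and each number of a turn by 180 degrees. A row lasts 1/12 s, in which the tool goes at most 41.7 mm and 7.16 degrees, less where a joint would pass 70% of its speed; a pose out of reach is approached as far as the arm can. A call with a number of a shift or a turn outside -1 to 1 is refused whole. A call with a gripper value outside its range is refused whole. The fingers move at their own pace and stop on an object; FORCE is the grip in N (left out, the last holds). Time passes only in rows, so rows that repeat a pose let the fingers close. It gives the time, the measured TCP pose, the force and the opening at its end, in the units of the state.
- env.observe(): the state, without advancing time (a new reading comes with each control period).
- env.grab_frame(name): name is "scene" or "top" or "wrist"; returns a dict with "image" (420x560x3 uint8, red, green, blue), "camera_matrix" (3x3 intrinsics, pixels), "R" (3x3) and "t" (3): a world point X has camera coordinates R X + t. Camera axes: x right, y down, z forward; pixel columns grow to the right and rows downward; lengths in m; the calibration is good to about 2 mm. A picture is of the moment at which its call begins. There is no depth.
- env.hand_in(): hands the job in, once; it reports no verdict.
The state is a dict: "time": time; "q": joint angles; "dq": joint speeds; "joint_torque": joint torques, N m; "position": TCP position; "eef_rot": TCP orientation; "force": force on the tool from outside, world axes, zero at the start; "moment": the same for the moment, N m; "gripper_width": finger opening in m.
Only numpy, scipy, OpenCV 4.12 (cv2) and the standard library are available. Lean on these libraries where they do the work, as an engineer would, in place of code of your own. Each camera call takes 0.05 s, during which the arm holds its last target.

## Working session

There is one attempt and no reset: what is moved stays moved. The work goes in short steps, Python scripts to look and compute and a shell command to move; the robot and the scene stay as the last step left them, time stands still between calls to the robot, and variables do not carry over. Pictures are saved under pics/ and viewed, and the job is handed in when it is done.

```bash
mkdir -p pics; cat > h.py <<'E'
import numpy as np,cv2
from bench import env
def snap(n,f):
    d=env.grab_frame(n); np.savez('pics/'+f+'.npz',**{k:np.array(v) for k,v in d.items()})
    cv2.imwrite('pics/'+f+'.png',np.array(d['image'])[:,:,::-1]); return d
def crop(f,x0,y0,x1,y1,s,o):
    im=cv2.imread('pics/'+f+'.png')[y0:y1,x0:x1]; cv2.imwrite('pics/'+o+'.png',cv2.resize(im,None,fx=s,fy=s,interpolation=cv2.INTER_CUBIC))
def load(f): return np.load('pics/'+f+'.npz')
def ray(d,u,v):
    r=d['R'].T@np.linalg.solve(d['camera_matrix'],[u,v,1.]); return -d['R'].T@d['t'],r
def onz(d,u,v,z):
    c,r=ray(d,u,v); return c+r*(z-c[2])/r[2]
def proj(d,X):
    p=d['camera_matrix']@(d['R']@np.array(X)+d['t']); return p[:2]/p[2]
def tri(obs):
    A=np.zeros((3,3));b=np.zeros(3)
    for d,u,v in obs:
        c,r=ray(d,u,v); r=r/np.linalg.norm(r);P=np.eye(3)-np.outer(r,r);A+=P;b+=P@c
    return np.linalg.solve(A,b)
E
python3 - <<'E'
from h import *
for n in("scene","top","wrist"): d=snap(n,n+'0'); print(n,-np.array(d['R']).T@d['t'])
s=env.observe(); print({k:np.round(v,3) for k,v in s.items()})
E
```

```text
scene [0.93050492 0.17160132 0.52603333]
top [ 0.41926809 -0.13933552  0.87159865]
wrist [0.20758509 0.59299179 0.37393109]
{'time': np.float64(0.15), 'q': array([ 9.2050e+01,  2.2081e+01,  3.9800e-01, -1.9000e-02, -6.8411e+01,
       -1.4817e+01]), 'dq': array([ 0.166, -0.096,  0.212,  0.215, -0.096, -0.118]), 'joint_torque': array([-1.0000e-03, -3.9268e+01,  1.8858e+01,  4.1890e+00, -3.0000e-03,
        0.0000e+00]), 'position': array([0.138, 0.609, 0.23 ]), 'eef_rot': array([[-0.975, -0.   , -0.221],
       [ 0.221, -0.002, -0.975],
       [-0.   , -1.   ,  0.002]]), 'force': array([ 0.645, -0.456,  0.35 ]), 'moment': array([ 0.062, -0.005, -0.013]), 'gripper_width': np.float64(0.086)}
```

View pics/scene0.png

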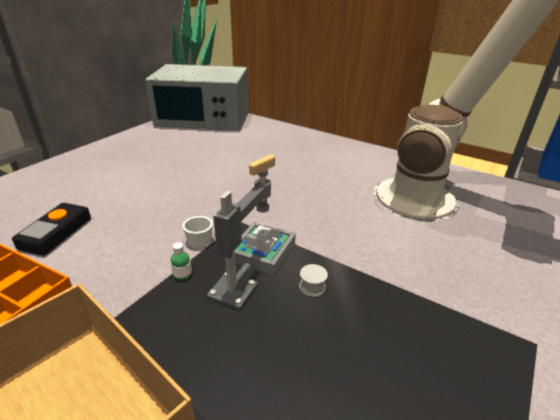

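View pics/top0.png

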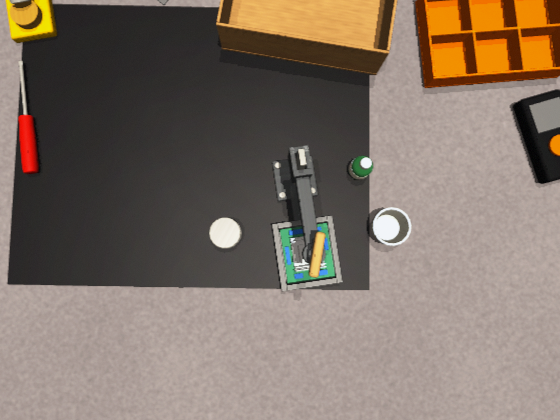

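View pics/wrist0.png

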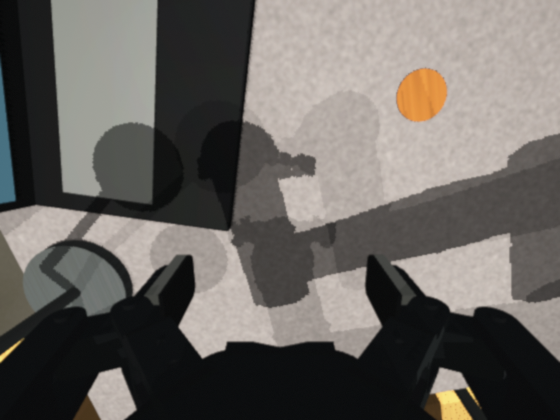

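The scene picture shows the clamp at about (245,210), with the tub at (198,232), the bottle at (181,263) and the spool at (313,280). In the top picture the bar's top is at (302,157), the arm runs down to (312,250), and the orange handle is at (317,254). I'll enlarge crops to measure.

```bash
python3 - <<'E'
from h import *
crop('scene0',150,140,340,310,4,'c1'); crop('top0',190,130,420,300,3.4,'c2')
for f in('scene0','top0'):
    d=load(f); 
    for X in([.4,0,0],[.5,0,0],[.4,.1,0]): print(f,X,proj(d,X))
E
```

```text
scene0 [0.4, 0, 0] [351.10427071 286.41052608]
scene0 [0.5, 0, 0] [327.092867   320.32139868]
scene0 [0.4, 0.1, 0] [402.09384141 308.65587382]
top0 [0.4, 0, 0] [189.16147275 257.6394447 ]
top0 [0.5, 0, 0] [190.94323112 199.91642422]
top0 [0.4, 0.1, 0] [131.00979993 256.72616932]
```

View pics/c1.png

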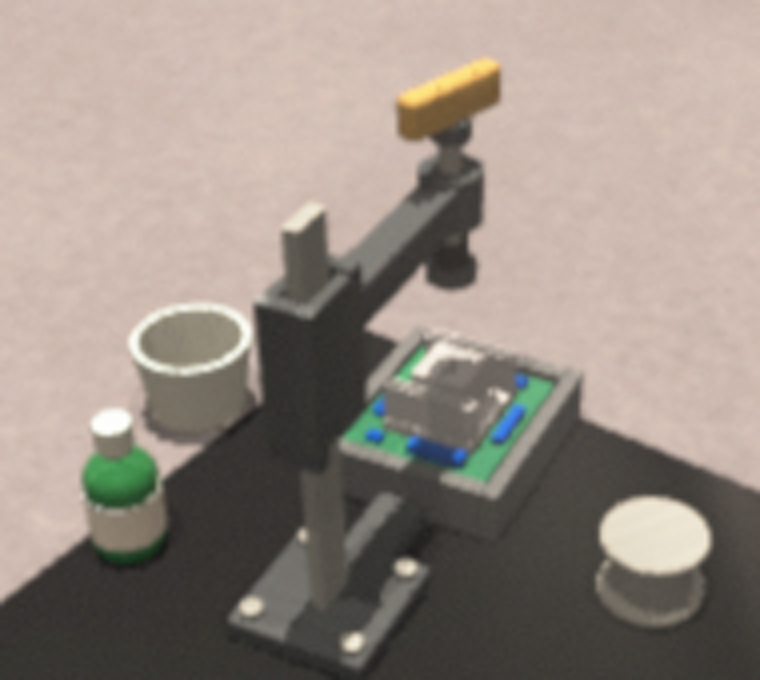

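View pics/c2.png

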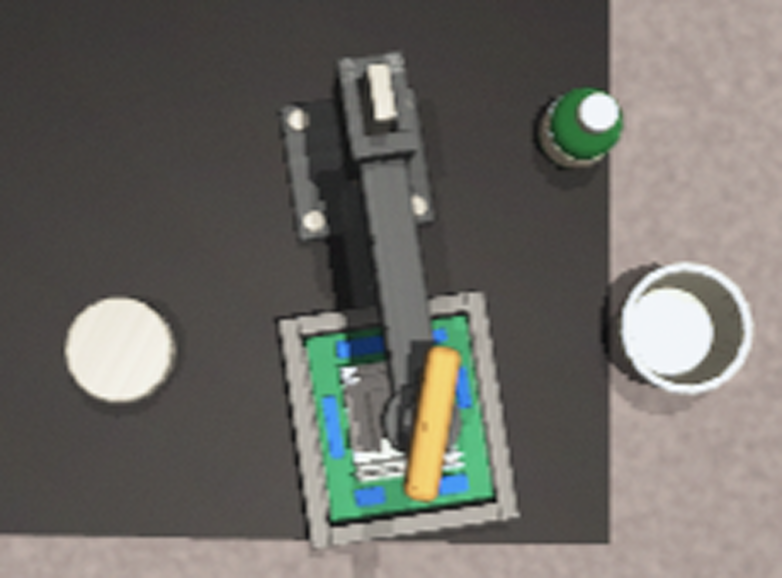

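```bash
python3 - <<'E'
from h import *
S=load('scene0');T=load('top0')
t=lambda x,y:(T,190+x/3.4-.35,130+y/3.4-.35)
s=lambda x,y:(S,150+x/4-.37,140+y/4-.37)
c=[onz(*t(*p),.03) for p in[(277,320),(482,293),(518,515),(320,548)]]
c=np.array(c);n=c.mean(0);print('nest',n,c)
bt=onz(*t(380,92),.215);print('bar top',bt,'tri',tri([t(380,92),s(307,217)]))
bf=onz(*s(326,600),.006);print('bar foot',bf)
h=tri([t(433,423),s(449,83)]);print('handle top',h, [proj(S,h),s(449,83)[1:]],[proj(T,h),t(433,423)[1:]])
e1=onz(*t(443,348),h[2]);e2=onz(*t(421,498),h[2]);print('handle ends',e1,e2,np.linalg.norm(e1-e2))
d=n[:2]-bt[:2];print('dist',np.linalg.norm(d),np.degrees(np.arctan2(d[1],d[0])))
hd=e1-e2;print('handle ang',np.degrees(np.arctan2(hd[1],hd[0])))
print('spool',onz(*t(120,349),.036),'tub',onz(*t(686,328),.045),'flux',onz(*t(599,112),.075))
E
```

```text
nest [ 0.41195598 -0.20119095  0.03      ] [[ 0.45931326 -0.14029285  0.03      ]
 [ 0.47434515 -0.24150979  0.03      ]
 [ 0.36578866 -0.2598274   0.03      ]
 [ 0.34837685 -0.16313375  0.03      ]]
bar top [ 0.54008038 -0.17874589  0.215     ] tri [ 0.53955983 -0.17798441  0.21456568]
bar foot [ 0.54040787 -0.18048505  0.006     ]
handle top [ 0.41170989 -0.2001102   0.21508989] [array([261.59852819, 160.35817282]), (261.88, 160.38)] [array([316.67158942, 254.27448213]), (317.0029411764706, 254.06176470588238)]
handle ends [ 0.4407769  -0.20414177  0.21508989] [ 0.38342009 -0.19620194  0.21508989] 0.05790375041634982
dist 0.13007552490469093 -170.06364877868631
handle ang -7.88129818995201
spool [ 0.44359026 -0.06379982  0.036     ] tub [ 0.45797582 -0.33904041  0.045     ] flux [ 0.55812773 -0.29095081  0.075     ]
```

```bash
cat >> h.py <<'E'
def rows(P,psi=None):
    s=env.observe();R=np.array(s['eef_rot']);d=R.T@(np.array(P)-s['position'])
    cur=np.degrees(np.arctan2(R[1,0],R[0,0])); y=0 if psi is None else -((psi-cur+180)%360-180)
    print('shift/200mm',np.round(d/.2,4),'yaw/180',round(y/180,4),'psi',round(cur,2),'pos',np.round(s['position'],4),'F',np.round(s['force'],2),'t',s['time'],'q6',s['q'][5])
E
python3 -c "
from h import *
rows([.40,.25,.29],172)"
```

```text
shift/200mm [-1.6746 -0.295   1.4621] yaw/180 -0.0265 psi 167.23 pos [0.138  0.6091 0.2305] F [ 0.64 -0.46  0.35] t 0.15 q6 -14.816776101522578
```

```bash
python3 -m crank '[-0.15,-0.15,0.13,-0.0265,-1,-0.32,-0.3,0.28,-0.0265,-1,-0.49,-0.3,0.43,-0.0265,-1,-0.65,-0.3,0.58,-0.0265,-1,-0.82,-0.3,0.73,-0.0265,-1,-0.97,-0.3,0.87,-0.0265,-1,-1,-0.3,0.97,-0.0265,-1]' 20; python3 -c "
from h import *
rows([.43,.2,.29],172);rows([.471,-.191,.26],172)"
```

```text
time: 0.73
position: [0.2899, 0.3788, 0.2911]
eef_rot: [[-0.99, 0.0, -0.139], [0.139, -0.0, -0.99], [-0.0, -1.0, 0.0]]
force: [1.3, 0.3, 0.5]
gripper_width: 0.0004
shift/200mm [-0.8185  0.0056  0.7876] yaw/180 -0.0001 psi 171.99 pos [0.2899 0.3788 0.2911] F [1.29 0.28 0.49] t 0.7333 q6 9.819153451488315
shift/200mm [-1.294   0.1559  2.695 ] yaw/180 -0.0001 psi 171.99 pos [0.2899 0.3788 0.2911] F [1.29 0.28 0.49] t 0.7333 q6 9.819153451488315
```

```bash
python3 -m crank '[-0.14,0,0.13,0,-1,-0.28,0,0.27,0,-1,-0.42,0,0.4,0,-1,-0.56,0,0.54,0,-1,-0.7,0,0.67,0,-1,-0.82,0,0.79,0,-1,-0.82,0,0.9,0,-1,-0.82,0,1,0,-1]'; python3 -c "
from h import *
rows([.471,-.191,.26],172)"
```

```text
time: 1.4
position: [0.4237, 0.1576, 0.2906]
eef_rot: [[-0.99, -0.001, -0.142], [0.142, -0.001, -0.99], [0.001, -1.0, 0.001]]
force: [-0.6, 0.2, -0.0]
gripper_width: -0.0001
shift/200mm [-0.4814  0.1543  1.6915] yaw/180 -0.0008 psi 171.85 pos [0.4237 0.1576 0.2906] F [-0.63  0.17 -0.05] t 1.4 q6 40.761511279307356
```

```bash
python3 -m crank '[-0.05,0.02,0.18,0,-1,-0.1,0.04,0.37,0,-1,-0.15,0.06,0.55,0,-1,-0.21,0.08,0.74,0,-1,-0.28,0.1,0.92,0,-1,-0.29,0.1,1,0,-1]'; python3 -c "
from h import *
rows([.471,-.191,.26],172)"
```

```text
time: 1.9
position: [0.4527, -0.0499, 0.2702]
eef_rot: [[-0.99, -0.002, -0.142], [0.142, -0.001, -0.99], [0.002, -1.0, 0.001]]
force: [0.3, -0.0, 0.3]
gripper_width: -0.0003
shift/200mm [-0.1913  0.0515  0.6853] yaw/180 -0.001 psi 171.82 pos [ 0.4527 -0.0499  0.2702] F [ 0.35 -0.01  0.29] t 1.9 q6 67.5524609182168
```

```bash
python3 -m crank '[-0.05,0.01,0.18,0,-1,-0.1,0.03,0.36,0,-1,-0.15,0.05,0.54,0,-1,-0.19,0.05,0.685,0,-1,-0.19,0.05,0.685,0,-1,-0.19,0.05,0.685,0,-1]'; python3 -c "
from h import *
rows([.471,-.191,.17],172);snap('scene','s1');snap('wrist','w1');crop('s1',150,100,340,310,3,'s1c')"
```

```text
time: 2.4
position: [0.471, -0.189, 0.2605]
eef_rot: [[-0.99, -0.002, -0.142], [0.142, 0.0, -0.99], [0.002, -1.0, -0.0]]
force: [-0.9, 0.2, -0.9]
gripper_width: 0.0001
shift/200mm [-0.0023  0.4524  0.0101] yaw/180 -0.0011 psi 171.81 pos [ 0.471  -0.189   0.2605] F [-0.92  0.19 -0.91] t 2.4 q6 85.33328699554676
```

View pics/s1c.png

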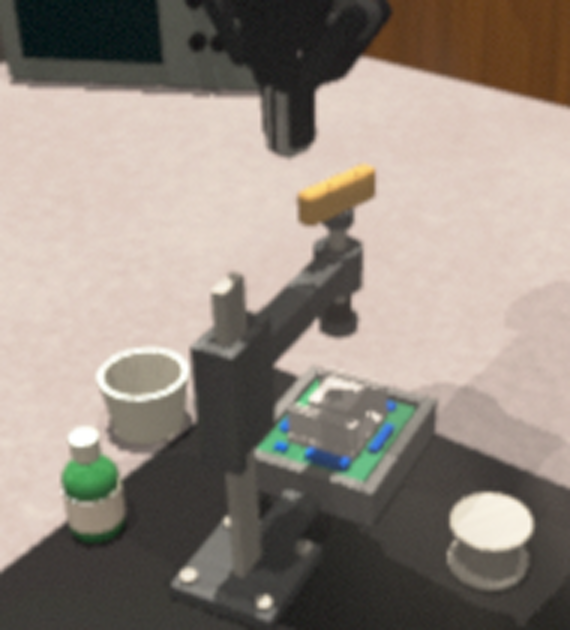

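View pics/w1.png

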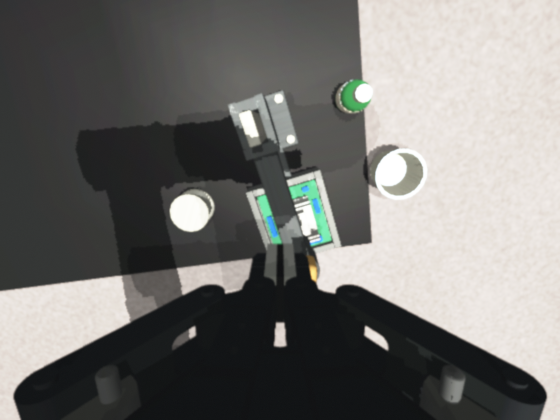

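The wrist picture has the shut fingertips over the arm at about (275,245), clear of the handle. Descending.

```bash
python3 -m crank '[0,0.1,0.01,0,-1,0,0.2,0.01,0,-1,0,0.3,0.01,0,-1,0,0.38,0.01,0,-1,0,0.41,0.01,0,-1,0,0.42,0.01,0,-1,0,0.42,0.01,0,-1]'; python3 -c "
from h import *
rows([.471,-.191,.165],172)"
```

```text
time: 3.08
position: [0.4714, -0.189, 0.1776]
eef_rot: [[-0.99, 0.0, -0.138], [0.138, -0.0, -0.99], [-0.0, -1.0, 0.0]]
force: [-0.1, -0.0, 0.6]
gripper_width: -0.0003
shift/200mm [0.0007 0.0632 0.0103] yaw/180 0.0005 psi 172.09 pos [ 0.4714 -0.189   0.1776] F [-0.06 -0.03  0.64] t 3.0833 q6 85.58132276458568
```

```bash
python3 -m crank '[0,0.015,0,0,-1,0,0.03,0,0,-1,0,0.04,0,0,-1,0,0.05,0,0,-1,0,0.06,0,0,-1,0,0.07,0,0,-1,0,0.08,0,0,-1,0,0.09,0,0,-1]';python3 -m crank '[0,0.01,0,0,-1,0,0.02,0,0,-1,0,0.03,0,0,-1,0,0.04,0,0,-1,0,0.05,0,0,-1,0,0.06,0,0,-1,0,0.07,0,0,-1]'; python3 -c "
from h import *
rows([.471,-.191,.165],172);snap('scene','s2');crop('s2',150,100,340,310,3,'s2c')"
```

```text
time: 3.75
position: [0.4714, -0.1897, 0.1593]
eef_rot: [[-0.99, 0.001, -0.139], [0.139, -0.0, -0.99], [-0.001, -1.0, 0.0]]
force: [-0.1, -0.0, 1.3]
gripper_width: -0.0001
time: 4.33
position: [0.4713, -0.1897, 0.1452]
eef_rot: [[-0.99, 0.0, -0.139], [0.139, -0.0, -0.99], [-0.0, -1.0, 0.0]]
force: [0.4, 0.3, 2.4]
gripper_width: 0.0
shift/200mm [ 0.0006 -0.0992  0.0068] yaw/180 0.0 psi 172.01 pos [ 0.4713 -0.1897  0.1452] F [0.39 0.29 2.39] t 4.3333 q6 85.58878290871188
```

View pics/s2c.png

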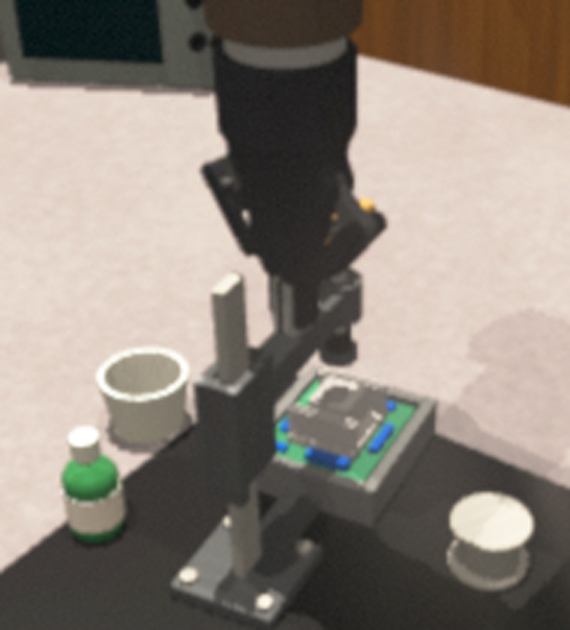

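```bash
python3 - <<'E'
from h import *
S=load('scene0')
for z in np.arange(.04,.13,.01):
    u,v=proj(S,[.4118,-.2005,z]); a=(u-150+.37)*4,(v-140+.37)*4
    print(round(z,3),np.round(a,0))
crop('scene0',230,190,290,260,10,'c3');crop('s2',230,170,290,260,8,'c4')
E
```

```text
0.04 [450. 389.]
0.05 [450. 374.]
0.06 [450. 358.]
0.07 [450. 342.]
0.08 [449. 326.]
0.09 [449. 310.]
0.1 [449. 293.]
0.11 [449. 276.]
0.12 [449. 259.]
```

View pics/c3.png

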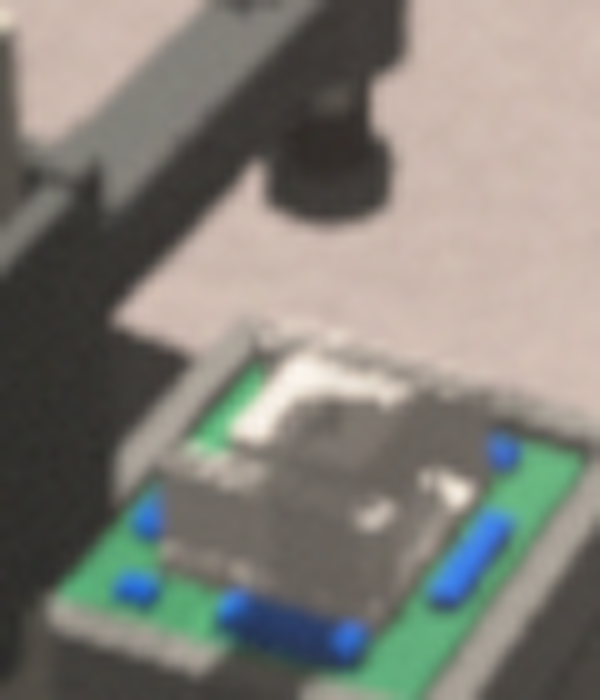

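```bash
python3 -m crank '[0,0.01,0,0,-1,0,0.02,0,0,-1,0,0.03,0,0,-1,0,0.04,0,0,-1,0,0.05,0,0,-1,0,0.06,0,0,-1,0,0.07,0,0,-1]';python3 -m crank '[0,0.005,0,0,-1,0,0.01,0,0,-1,0,0.015,0,0,-1]';python3 -m crank '[0,0.005,0,0,-1,0,0.01,0,0,-1]';python3 -m crank '[0,0.005,0,0,-1,0,0.01,0,0,-1]'
python3 -c "
from h import *
rows([.471,-.191,.165],172);snap('scene','s3');crop('s3',210,150,310,250,6,'s3c')"
```

```text
time: 4.97
position: [0.4711, -0.1896, 0.1311]
eef_rot: [[-0.99, -0.0, -0.139], [0.139, -0.0, -0.99], [0.0, -1.0, 0.0]]
force: [-0.7, 0.8, 0.2]
gripper_width: 0.0
time: 5.22
position: [0.471, -0.1896, 0.1282]
eef_rot: [[-0.99, -0.0, -0.139], [0.139, 0.0, -0.99], [0.0, -1.0, 0.0]]
force: [0.0, 1.3, 2.2]
gripper_width: 0.0004
time: 5.38
position: [0.471, -0.1897, 0.1262]
eef_rot: [[-0.99, -0.0, -0.139], [0.139, 0.0, -0.99], [0.0, -1.0, 0.0]]
force: [-0.9, -0.0, 1.6]
gripper_width: 0.0003
time: 5.55
position: [0.471, -0.1896, 0.1242]
eef_rot: [[-0.99, -0.0, -0.139], [0.139, -0.0, -0.99], [0.0, -1.0, 0.0]]
force: [-0.9, -1.0, 0.9]
gripper_width: 0.0
shift/200mm [-0.0007 -0.204   0.0069] yaw/180 0.0 psi 172.01 pos [ 0.471  -0.1896  0.1242] F [-0.9  -1.01  0.88] t 5.55 q6 85.59018849655432
```

View pics/s3c.png

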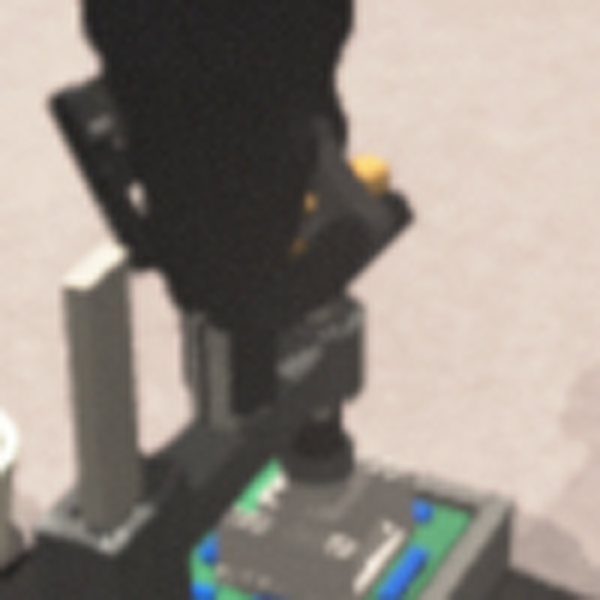

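The foot, near (318,470) in the crop, is now just above the crown. I'll go down in small steps.

```bash
python3 -m crank '[0,0.005,0,0,-1,0,0.01,0,0,-1,0,0.01,0,0,-1]' | grep -E 'pos|force'
```

```text
position: [0.471, -0.1896, 0.1221]
force: [-1.1, 0.5, 0.8]
```

```bash
python3 -m crank '[0,0.005,0,0,-1,0,0.01,0,0,-1,0,0.01,0,0,-1]' | grep -E 'pos|force'
```

```text
position: [0.4711, -0.1896, 0.1201]
force: [-0.5, 0.0, 0.3]
```

```bash
python3 -m crank '[0,0.005,0,0,-1,0,0.007,0,0,-1,0,0.007,0,0,-1]' | grep -E 'pos|force'
```

```text
position: [0.4711, -0.1896, 0.1188]
force: [0.1, -1.2, 0.1]
```

```bash
python3 -m crank '[0,0.005,0,0,-1,0,0.007,0,0,-1,0,0.007,0,0,-1]' | grep -E 'pos|force'
```

```text
position: [0.4711, -0.1896, 0.1174]
force: [-0.4, -0.1, 1.4]
```

```bash
python3 -m crank '[0,0.005,0,0,-1,0,0.007,0,0,-1,0,0.007,0,0,-1]' | grep -E 'pos|force'
```

```text
position: [0.4711, -0.1896, 0.116]
force: [-0.6, -0.5, 1.3]
```

```bash
python3 -c "
from h import *
snap('scene','s4');crop('s4',210,150,310,250,6,'s4c')"
```

```text
(no output)
```

View pics/s4c.png

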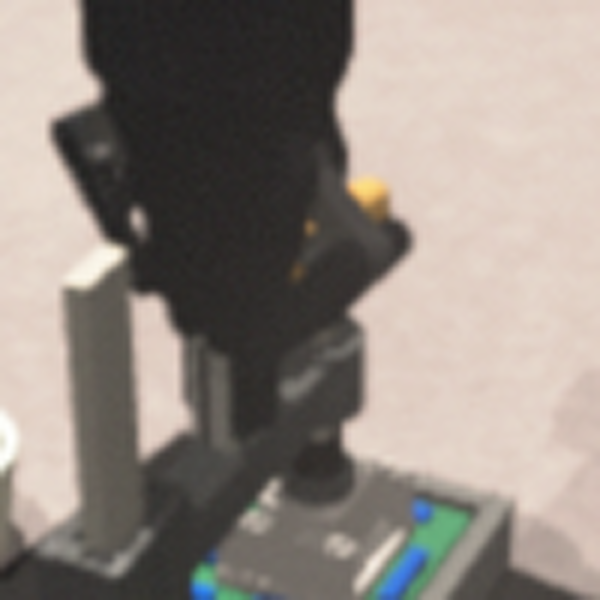

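The foot, at about (320,490), has followed down and is nearly on the crown.

```bash
python3 -m crank '[0,0.005,0,0,-1,0,0.005,0,0,-1]' | grep -E 'pos|force'
```

```text
position: [0.4712, -0.1896, 0.1151]
force: [-0.6, 0.3, -0.1]
```

```bash
python3 -m crank '[0,0.005,0,0,-1,0,0.005,0,0,-1]' | grep -E 'pos|force'
```

```text
position: [0.4713, -0.1897, 0.1144]
force: [-0.6, 0.1, 3.4]
```

```bash
python3 -m crank '[0,0.005,0,0,-1,0,0.005,0,0,-1]' | grep -E 'pos|force'
```

```text
position: [0.4714, -0.1897, 0.1138]
force: [-1.5, 0.6, 5.7]
```

Contact: the force is rising. Continuing in steps of about 0.6 mm.

```bash
python3 -m crank '[0,0.003,0,0,-1,0,0.003,0,0,-1]' | grep -E 'pos|force'
```

```text
position: [0.4715, -0.1897, 0.1135]
force: [-2.6, 1.1, 8.4]
```

```bash
python3 -m crank '[0,0.003,0,0,-1,0,0.003,0,0,-1]' | grep -E 'pos|force'
```

```text
position: [0.4715, -0.1897, 0.1132]
force: [-2.5, 1.7, 9.9]
```

```bash
python3 -m crank '[0,0.003,0,0,-1,0,0.003,0,0,-1]' | grep -E 'pos|force'
```

```text
position: [0.4716, -0.1897, 0.1129]
force: [-3.3, 2.0, 10.5]
```

```bash
python3 -m crank '[0,0.003,0,0,-1,0,0.003,0,0,-1]' | grep -E 'pos|force'
```

```text
position: [0.4716, -0.1898, 0.1125]
force: [-2.9, 2.2, 13.4]
```

```bash
python3 -m crank '[0,0.003,0,0,-1,0,0.003,0,0,-1]' | grep -E 'pos|force'
```

```text
position: [0.4717, -0.1898, 0.1122]
force: [-3.8, 2.2, 14.5]
```

```bash
python3 -m crank '[0,0.0025,0,0,-1,0,0.0025,0,0,-1]' | grep -E 'pos|force'
```

```text
position: [0.4718, -0.1898, 0.1119]
force: [-3.6, 2.8, 15.4]
```

```bash
python3 -m crank '[0,0,0,0,-1,0,0,0,0,-1,0,0,0,0,-1]' | grep -E 'pos|force'
```

```text
position: [0.4718, -0.1898, 0.1118]
force: [-3.8, 3.3, 14.2]
```

```bash
python3 -c "
from h import *
snap('scene','s5');crop('s5',210,150,310,250,6,'s5c')"
```

```text
(no output)
```

View pics/s5c.png

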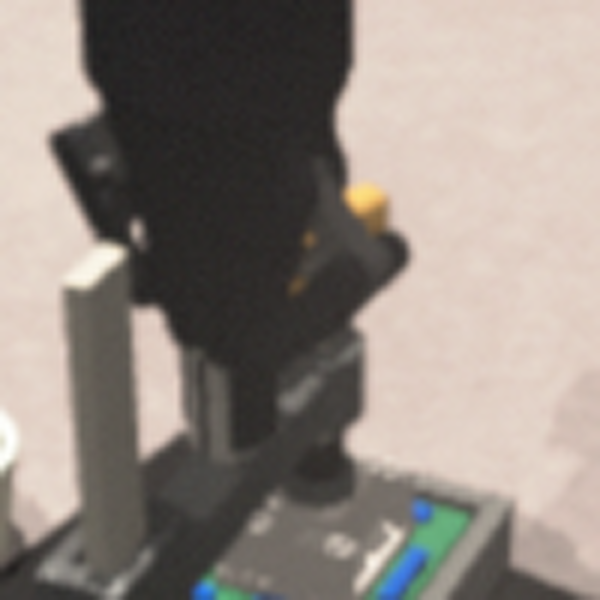

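The foot sits on the crown at about (320,490), and the push is holding at about 14–15 N. Lifting off.

```bash
python3 -m crank '[0,-0.02,0,0,-1,0,-0.1,0,0,-1,0,-0.25,0,0,-1,0,-0.4,0,0,-1,0,-0.55,0,0,-1,0,-0.65,0,0,-1,0,-0.65,0,0,-1,0,-0.65,0,0,-1]'; python3 -c "
from h import *
rows([.4118,-.2005,.22],172)
snap('scene','s6');crop('s6',210,150,310,250,6,'s6c');snap('top','t6');crop('t6',260,130,360,300,4,'t6c');snap('wrist','w6')"
```

```text
time: 9.37
position: [0.4716, -0.1895, 0.2403]
eef_rot: [[-0.99, 0.003, -0.139], [0.139, 0.0, -0.99], [-0.003, -1.0, -0.001]]
force: [-1.0, -0.2, -0.8]
gripper_width: -0.0002
shift/200mm [0.2886 0.1007 0.0961] yaw/180 -0.0001 psi 171.99 pos [ 0.4716 -0.1895  0.2403] F [-1.03 -0.2  -0.8 ] t 9.3667 q6 85.5880798260975
```

View pics/s6c.png

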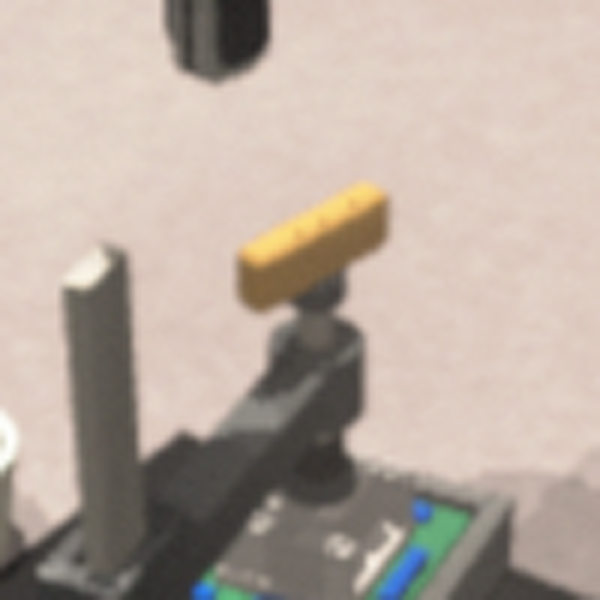

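View pics/t6c.png

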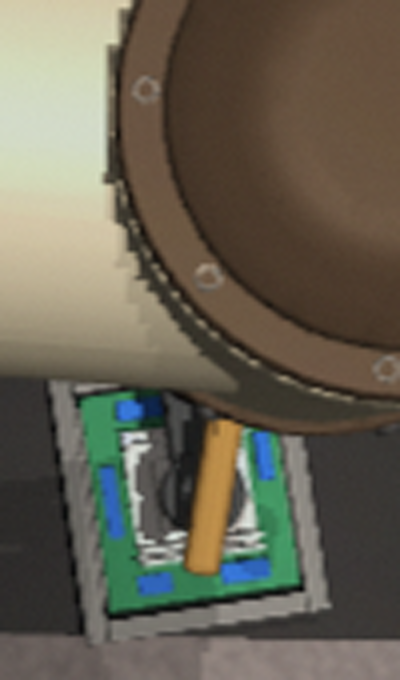

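View pics/w6.png

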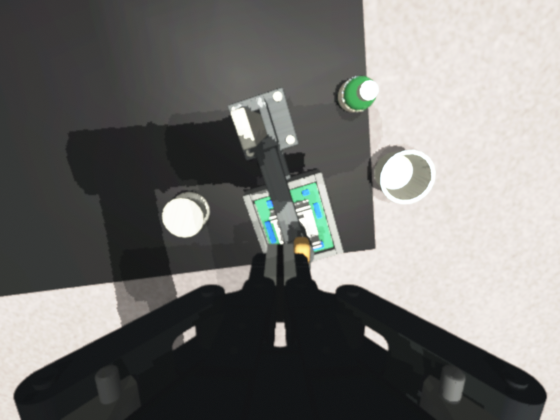

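The handle is clear now: its top-face centre is near (314,222) in the scene crop, and its ends are near (225,420) and (200,575) in the top crop. Triangulating it.

```bash
python3 - <<'E'
from h import *
S=load('s6');T=load('t6')
t=lambda x,y:(T,260+x/4-.37,130+y/4-.37)
s=lambda x,y:(S,210+x/6-.4,150+y/6-.4)
h=tri([t(213,496),s(314,224)]);print(h,proj(S,h),s(314,224)[1:],proj(T,h),t(213,496)[1:])
e1=onz(*t(225,420),h[2]);e2=onz(*t(199,574),h[2]);d=e1-e2;print((e1+e2)/2,np.linalg.norm(d),np.degrees(np.arctan2(d[1],d[0])))
rows([h[0],h[1],.24],172)
E
```

```text
[ 0.41186817 -0.19983578  0.15960315] [261.9093128  186.93166563] (261.93333333333334, 186.93333333333334) [312.85276919 253.64741734] (312.88, 253.63)
[ 0.41162879 -0.19953855  0.15960315] 0.05498995512796202 -9.083884215577575
shift/200mm [ 0.282  -0.0092  0.0923] yaw/180 -0.0001 psi 171.99 pos [ 0.4703 -0.1894  0.238 ] F [-0.08  0.35 -0.39] t 9.5167 q6 85.58840988303152
```

```bash
python3 -m crank '[0.14,0,0.046,0,0,0.28,0,0.092,0,0,0.282,0,0.092,0,0,0.282,0,0.092,0,0,0.282,0,0.092,0,0]' 40; python3 -c "
from h import *
rows([.4117,-.1998,.134],171.5);snap('wrist','w7');snap('top','t7');snap('scene','s7')"
```

```text
time: 9.93
position: [0.4128, -0.2001, 0.239]
eef_rot: [[-0.99, -0.001, -0.139], [0.139, -0.0, -0.99], [0.001, -1.0, 0.0]]
force: [0.4, 0.0, 0.4]
gripper_width: 0.0428
shift/200mm [ 0.0053  0.5252 -0.0006] yaw/180 0.0028 psi 172.0 pos [ 0.4128 -0.2001  0.239 ] F [0.38 0.   0.4 ] t 9.9333 q6 87.45809469815636
```

View pics/w7.png

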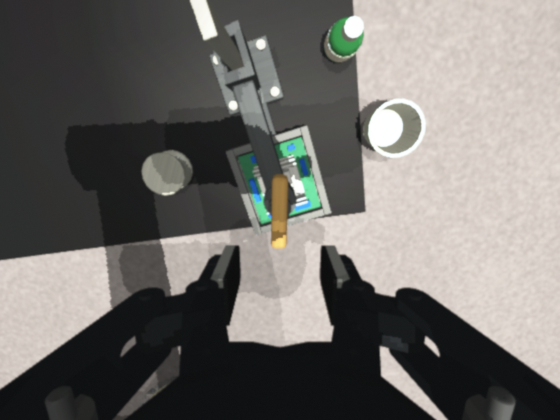

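View pics/s7.png

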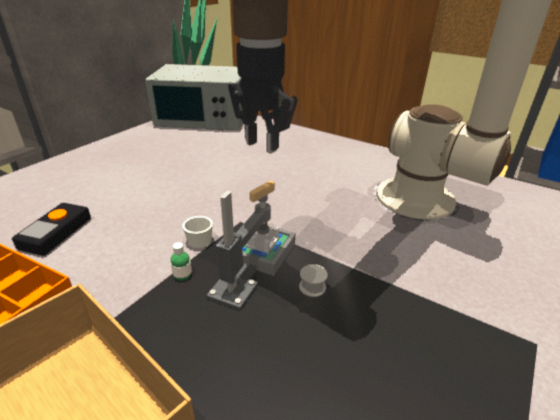

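In the wrist view the handle (column 280, rows 175–245) lies centred between the open fingers (columns 230 and 330) and parallel to them. Descending.

```bash
python3 -m crank '[0.005,0.12,0,0,0,0.005,0.26,0,0,0,0.005,0.4,0,0,0,0.005,0.48,0,0,0,0.005,0.52,0,0,0,0.005,0.525,0,0,0,0.005,0.525,0,0,0,0.005,0.525,0,0,0]'; python3 -c "
from h import *
rows([.4117,-.1998,.134],171.5);snap('scene','s8');crop('s8',210,120,310,250,5,'s8c')"
```

```text
time: 10.75
position: [0.4129, -0.2, 0.1356]
eef_rot: [[-0.99, 0.002, -0.139], [0.139, -0.001, -0.99], [-0.002, -1.0, 0.0]]
force: [0.3, 0.3, 0.3]
gripper_width: 0.0429
shift/200mm [ 0.0064  0.0082 -0.0003] yaw/180 0.003 psi 172.03 pos [ 0.4129 -0.2     0.1356] F [0.31 0.29 0.31] t 10.75 q6 87.4608671117656
```

View pics/s8c.png

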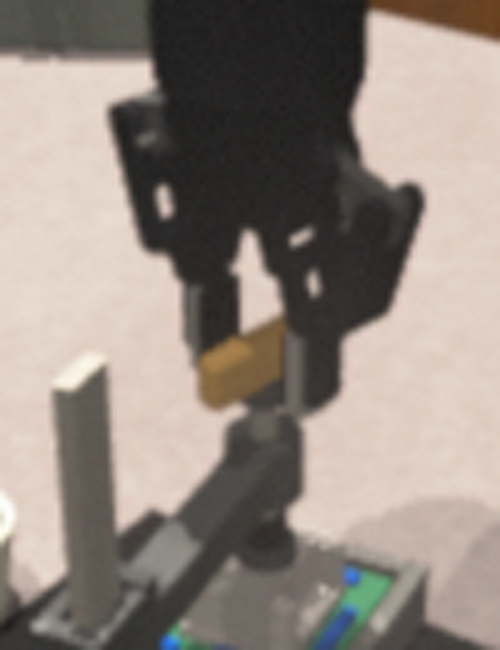

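The fingers straddle the handle, near (245,365). Closing.

```bash
python3 -m crank '[0.006,0,0,0,-0.4,0.006,0,0,0,-0.6,0.006,0,0,0,-0.8,0.006,0,0,0,-1,0.006,0,0,0,-1,0.006,0,0,0,-1,0.006,0,0,0,-1]' 40; python3 -c "
from h import *
rows([.4117,-.1998,.134],171.5);print(env.observe()['moment'])"
```

```text
time: 11.38
position: [0.4109, -0.1998, 0.1354]
eef_rot: [[-0.99, 0.001, -0.139], [0.139, -0.0, -0.99], [-0.001, -1.0, 0.0]]
force: [-1.4, 0.4, 6.3]
gripper_width: 0.0174
shift/200mm [-0.0039  0.0068 -0.0007] yaw/180 0.0029 psi 172.02 pos [ 0.4109 -0.1998  0.1354] F [-1.38  0.43  6.3 ] t 11.3833 q6 87.45396078603196
[0.45627383 0.38623685 0.00401413]
```

```bash
python3 -m crank '[0,0,0,0,-1,0,0,0,0,-1,0,0,0,0,-1]'; python3 -c "
from h import *
print(env.observe()['moment']);snap('scene','s9');crop('s9',210,120,310,250,5,'s9c')"
```

```text
time: 11.63
position: [0.4109, -0.1998, 0.1354]
eef_rot: [[-0.99, 0.001, -0.139], [0.139, -0.0, -0.99], [-0.001, -1.0, 0.0]]
force: [-1.1, 0.6, 5.4]
gripper_width: 0.0172
[0.42792981 0.38252774 0.02609087]
```

View pics/s9c.png

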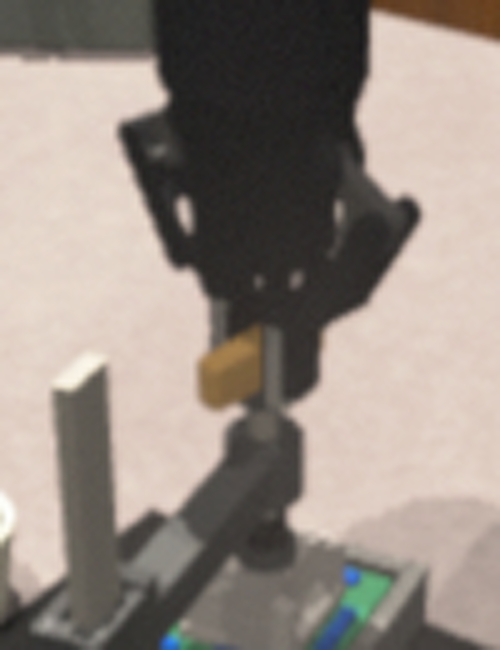

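The opening of 17 mm is wider than the 13 mm handle. The fingertips have probably closed on the dark hub under it, so I'll open, raise 7 mm and regrip.

```bash
python3 -m crank '[0,0,0,0,0,0,0,0,0,0,0,0,0,0,0,-0.004,-0.035,0,0.003,-0.1,-0.004,-0.035,0,0.003,-0.1,-0.004,-0.035,0,0.003,-1,-0.004,-0.035,0,0.003,-1,-0.004,-0.035,0,0.003,-1]' 40; python3 -m crank '[0,0,0,0,-1,0,0,0,0,-1,0,0,0,0,-1]'; python3 -c "
from h import *
print(env.observe()['moment']);snap('scene','s10');crop('s10',210,120,310,250,5,'s10c')"
```

```text
time: 12.35
position: [0.4115, -0.1998, 0.1419]
eef_rot: [[-0.989, 0.0, -0.148], [0.148, -0.0, -0.989], [-0.0, -1.0, 0.0]]
force: [0.2, 0.2, 2.6]
gripper_width: 0.0151
time: 12.6
position: [0.4115, -0.1998, 0.1418]
eef_rot: [[-0.989, 0.0, -0.148], [0.148, -0.0, -0.989], [-0.0, -1.0, 0.0]]
force: [-0.4, 0.4, 3.6]
gripper_width: 0.0156
[0.22709638 0.08908553 0.02744501]
```

View pics/s10c.png

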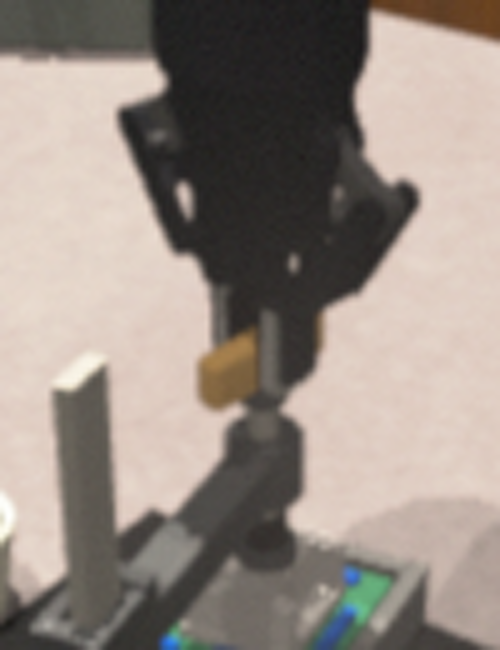

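The opening is now 15.5 mm and the pads are on the wood. I'll start turning slowly and watch the forces.

```bash
python3 -m crank '[0,0,0,0.02,-1,0,0.001,0,0.04,-1,0,0.001,0,0.06,-1,0,0.001,0,0.08,-1,0,0.002,0,0.1,-1,0,0.002,0,0.12,-1,0,0.002,0,0.14,-1,0,0.002,0,0.16,-1]' 50; python3 -c "
from h import *
print(env.observe()['moment'],env.observe()['q'][5]);snap('scene','s11');crop('s11',210,120,310,250,5,'s11c')"
```

```text
time: 13.32
position: [0.4126, -0.2, 0.1429]
eef_rot: [[-0.795, 0.003, -0.607], [0.607, -0.001, -0.795], [-0.003, -1.0, -0.001]]
force: [0.1, 2.7, 11.1]
gripper_width: 0.0108
[0.748543   0.5514322  0.21651437] 57.98126565343302
```

View pics/s11c.png

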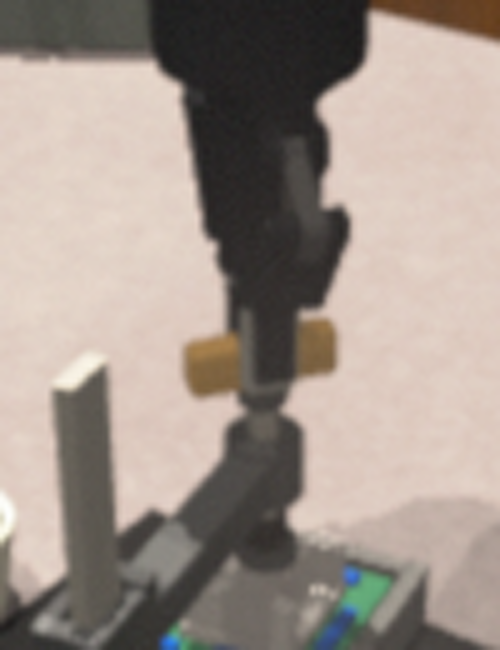

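```bash
python3 -m crank '[0,-0.006,0,0,-1,0,-0.008,0,0,-1,0,-0.008,0,0,-1]' 50; python3 -c "
from h import *
print(env.observe()['moment'],env.observe()['q'][5])"
```

```text
time: 13.62
position: [0.4126, -0.1999, 0.1433]
eef_rot: [[-0.795, 0.003, -0.606], [0.606, -0.001, -0.795], [-0.002, -1.0, -0.001]]
force: [2.7, 1.3, 4.4]
gripper_width: 0.0112
[ 0.32485166 -0.49633431  0.03399876] 58.121359355117534
```

```bash
python3 -m crank '[0,-0.002,0,0.02,-1,0,-0.002,0,0.04,-1,0,-0.002,0,0.06,-1,0,-0.002,0,0.08,-1,0,-0.002,0,0.1,-1,0,-0.002,0,0.12,-1,0,-0.002,0,0.14,-1,0,-0.002,0,0.16,-1]'; python3 -c "
from h import *
print(env.observe()['moment'],env.observe()['q'][5])"
```

```text
time: 14.28
position: [0.4125, -0.1998, 0.1431]
eef_rot: [[-0.403, 0.002, -0.915], [0.915, -0.0, -0.403], [-0.001, -1.0, -0.002]]
force: [3.7, 1.5, 0.2]
gripper_width: 0.011
[ 0.14954627 -0.72762455  0.18852151] 29.187499881966858
```

```bash
python3 -m crank '[0,0,0,0.02,-1,0,0,0,0.04,-1,0,0,0,0.06,-1,0,0,0,0.08,-1,0,0,0,0.1,-1,0,0,0,0.12,-1,0,0,0,0.14,-1,0,0,0,0.16,-1]'; python3 -c "
from h import *
print(env.observe()['moment'],env.observe()['q'][5]);snap('scene','s12');crop('s12',210,120,310,250,5,'s12c')"
```

```text
time: 14.95
position: [0.4125, -0.1997, 0.1429]
eef_rot: [[0.088, 0.002, -0.996], [0.996, -0.0, 0.088], [-0.0, -1.0, -0.002]]
force: [4.4, 1.5, 0.0]
gripper_width: 0.0108
[ 0.1665702  -0.83661994  0.24011551] 0.38992954718415407
```

View pics/s12c.png

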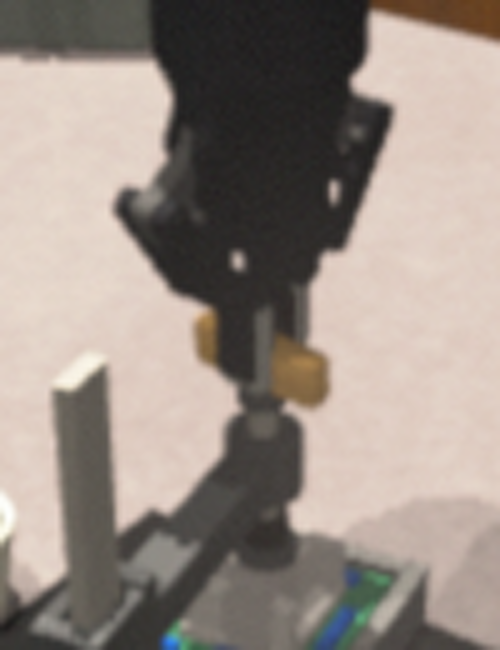

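The handle follows the gripper. Turning another 29°, then 14°.

```bash
python3 -m crank '[0,0,0,0.02,-1,0,0,0,0.04,-1,0,0,0,0.06,-1,0,0,0,0.08,-1,0,0,0,0.1,-1,0,0,0,0.12,-1,0,0,0,0.14,-1,0,0,0,0.16,-1]'; python3 -c "
from h import *
print(env.observe()['moment'],env.observe()['q'][5])"
```

```text
time: 15.67
position: [0.4125, -0.1996, 0.1427]
eef_rot: [[0.557, 0.002, -0.831], [0.831, -0.0, 0.557], [0.001, -1.0, -0.001]]
force: [5.5, 0.6, -2.4]
gripper_width: 0.0108
[ 0.22419647 -0.92794061  0.26867652] -28.409891669720583
```

```bash
python3 -m crank '[0,0,0,0.02,-1,0,0,0,0.04,-1,0,0,0,0.06,-1,0,0,0,0.08,-1,0,0,0,0.08,-1,0,0,0,0.08,-1]'; python3 -c "
from h import *
print(env.observe()['moment'],env.observe()['q'][5]);snap('scene','s13');crop('s13',210,120,310,250,5,'s13c')"
```

```text
time: 16.17
position: [0.4125, -0.1996, 0.1426]
eef_rot: [[0.744, 0.001, -0.668], [0.668, 0.0, 0.744], [0.001, -1.0, -0.001]]
force: [6.3, 1.6, -1.9]
gripper_width: 0.0105
[ 0.14609664 -0.8765942   0.03300807] -42.677111787230764
```

View pics/s13c.png

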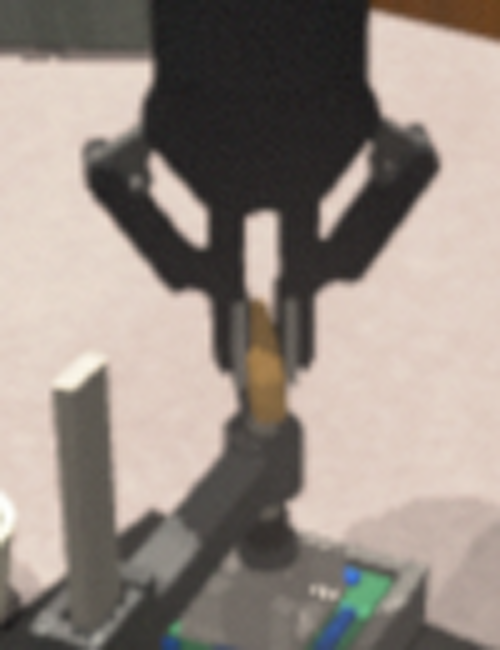

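The handle is gripped squarely, at (265,370). The tool has turned 130°, about 2.27 rad. I'll release, lift, and check the tilt and the handle angle.

```bash
python3 -m crank '[0,0,0,0,-0.5,0,0,0,0,0,0,0,0,0,0,0,0,0,0,0,0,-0.1,0,0,0,0,-0.25,0,0,0,0,-0.4,0,0,0,0,-0.5,0,0,0]'; python3 -m crank '[0.1,-0.1,0.1,0,0,0.2,-0.2,0.1,0,0,0.3,-0.2,0.1,0,0,0.4,-0.2,0.1,0,0]';python3 -c "
from h import *
rows([.4,-.2,.2])
snap('scene','s14');crop('s14',210,150,310,250,6,'s14c');snap('top','t14');crop('t14',230,130,390,300,3.5,'t14c')
"
```

```text
time: 16.88
position: [0.4115, -0.2002, 0.2457]
eef_rot: [[0.745, 0.002, -0.667], [0.667, -0.001, 0.745], [0.001, -1.0, -0.002]]
force: [0.7, 0.9, -0.0]
gripper_width: 0.0426
time: 17.22
position: [0.458, -0.1309, 0.2847]
eef_rot: [[0.745, 0.003, -0.667], [0.667, 0.0, 0.745], [0.002, -1.0, -0.002]]
force: [-0.7, 0.9, 0.7]
gripper_width: 0.043
shift/200mm [-0.4476  0.4225 -0.063 ] yaw/180 0.0 psi 41.85 pos [ 0.458  -0.1309  0.2847] F [-0.66  0.94  0.66] t 17.2167 q6 -51.79410181941964
```

View pics/s14c.png

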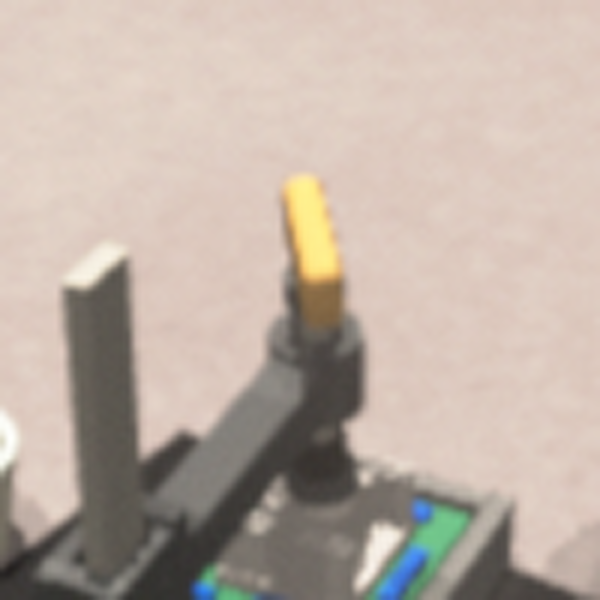

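View pics/t14c.png

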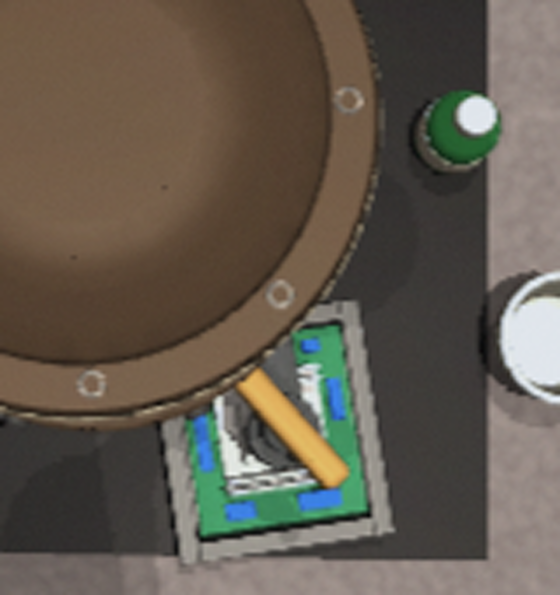

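The top crop shows the handle from (250,378) to (340,480). That is about 41° in the world, so it turned 130° clockwise without slipping. Now I'll check the tilt by comparing the arm before and after tightening.

```bash
python3 - <<'E'
from h import *
a=[cv2.resize(cv2.imread(f'pics/{f}.png')[195:250,225:280],None,fx=7,fy=7,interpolation=cv2.INTER_CUBIC) for f in('s6','s14')]
cv2.imwrite('pics/cmp.png',np.hstack(a))
S=load('s14')
# expected arm-tip right-bottom positions for tilts
b=np.array([.540,-.1787]);u=np.array([-.985,-.1725])
for th in(.03,.044,.053,.064):
    p=proj(S,[*(b+u*.13),.10+.13*th]);print(th,p)
E
```

```text
0.03 [261.57385935 211.19563522]
0.044 [261.56623096 210.42849232]
0.053 [261.56131629 209.93425215]
0.064 [261.55529805 209.32903263]
```

View pics/cmp.png

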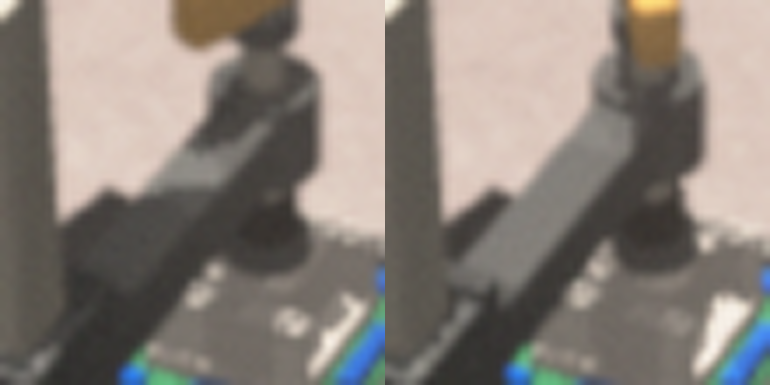

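```bash
python3 - <<'E'
from h import *
def cr(p,lev,dn):
    for i in range(len(p)-1):
        if dn and p[i]>lev>=p[i+1] or (not dn and p[i]<=lev<p[i+1]): return i+(p[i]-lev)/(p[i]-p[i+1])
for f in('s6','s10','s13','s14'):
    g=cv2.cvtColor(cv2.imread(f'pics/{f}.png'),cv2.COLOR_BGR2GRAY).astype(float)
    out=[]
    for c in(266,267,268,269):
        col=g[200:228,c]
        out.append((None if (t:=cr(col,125,True)) is None else round(200+t,2), None if (t:=cr(g[212:228,c],125,False)) is None else round(212+t,2)))
    print(f,out)
E
```

```text
s6 [(np.float64(202.55), None), (np.float64(203.08), np.float64(221.32)), (np.float64(203.55), np.float64(220.26)), (np.float64(204.53), np.float64(219.3))]
s10 [(np.float64(202.35), None), (np.float64(202.98), np.float64(221.35)), (np.float64(203.54), np.float64(220.27)), (np.float64(204.67), np.float64(219.29))]
s13 [(None, None), (np.float64(201.66), np.float64(219.79)), (np.float64(202.44), np.float64(219.21)), (np.float64(203.45), np.float64(218.33))]
s14 [(None, None), (np.float64(202.64), np.float64(219.8)), (np.float64(205.0), np.float64(219.21)), (np.float64(206.3), np.float64(218.33))]
```

```bash
python3 - <<'E'
from h import *
from scipy.ndimage import map_coordinates
b=np.array([.540,-.1787]);u=np.array([-.985,-.1725]);n=np.array([-.1725,.985])*.010
def tilt(f,z0):
    S=load(f);g=cv2.cvtColor(cv2.imread(f'pics/{f}.png'),cv2.COLOR_BGR2GRAY).astype(float)
    ss=[];zz=[]
    for s in np.arange(.045,.1,.0025):
        z=z0+np.arange(-.008,.010,.0003)
        P=np.array([proj(S,[*(b+u*s+n),q]) for q in z])
        v=map_coordinates(g,[P[:,1],P[:,0]],order=1)
        v=np.convolve(v,np.ones(5)/5,'same');d=np.diff(v)[4:-4]; i=np.argmax(d)
        if 0<i<len(d)-1 and d[i]>1:
            a,c,e=d[i-1:i+2];i=i+.5*(a-e)/(a-2*c+e)
            ss.append(s);zz.append(z[4]+(i+.5)*.0003)
    ss=np.array(ss);zz=np.array(zz)
    for _ in range(4):
        p=np.polyfit(ss,zz,1);r=zz-np.polyval(p,ss);k=abs(r)<max(2*r.std(),.0004);ss=ss[k];zz=zz[k]
    print(f,'slope',p[0].round(4),'z70',np.polyval(p,.07).round(4),len(ss),'rms mm',(r.std()*1e3).round(2))
tilt('scene0',.165);tilt('s1',.165);tilt('s6',.112);tilt('s14',.112)
E
```

```text
scene0 slope -0.0173 z70 0.1668 23 rms mm 0.65
s1 slope -0.0424 z70 0.1678 11 rms mm 0.88
s6 slope -0.3373 z70 0.1183 13 rms mm 1.26
s14 slope 0.0413 z70 0.1117 22 rms mm 0.58
```

The tilt change from edge fitting is about 0.058 rad and rough. The silhouette shift and the turn count give about 0.05 rad. Both put the foot at roughly 25–35 N, inside the window. The gripper is clear, so I'm handing in.

```bash
python3 -m crank '[0,-0.05,0,0,0,0,-0.05,0,0,0,0,-0.05,0,0,0]'|head -2; python3 -c "
from h import *
import numpy as np
d=snap('scene','s15');a=cv2.imread('pics/scene0.png').astype(int);b=cv2.imread('pics/s15.png').astype(int)
D=abs(a-b).max(2)
for n,(x0,y0,x1,y1) in dict(tub=(183,215,210,248),flux=(170,242,192,281),spool=(298,263,330,296)).items(): print(n,np.median(D[y0:y1,x0:x1]))
print(env.hand_in())"
```

```text
time: 17.57
position: [0.4573, -0.132, 0.2939]
tub 11.0
flux 11.0
spool 6.0
the job is handed in; nothing more can be done
None
```

I bound the jaw and tightened the clamp, then handed the job in at about 17.6 s of the 72 s. No verdict was reported, so the final foot force is my estimate.

- **Binding:** I pushed the jaw arm down with shut fingers until the foot met the crown. The last readings were 14–15 N upward on the tool (about 16 N in all at the peak). I had not turned the handle yet; it stood at about 0.3 rad.
- **Tightening:** I gripped the wooden handle and turned it about 130° (2.27 rad) clockwise, to about 2.6 rad. The top picture shows it followed without slipping. I then opened the fingers and moved clear.
- **Force checks:** By the turn count, the foot should press with about 30 N. The rise of the arm tip in the picture suggests a tilt near 0.05 rad (about 25–30 N). A rough fit to the arm's edge gives about 0.058 rad (about 35 N, with an uncertainty of ±0.01 rad). These agree only loosely, but all lie between 22 and 60 N.
- **Other things beside the clamp:** The last scene picture shows the tub, spool and bottle essentially unchanged where they stood at the start.

Two things did not go as planned. My first grip was too low, probably on the hub under the handle, so I regripped 7 mm higher. Early in the turn the tool pressed down on the handle with about 11 N, so I raised it slightly.

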